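# Show the real ball cheese in its dish

## Task

One of the two blue handled dishes holds a real red-waxed ball cheese, the other a hollow display dummy that looks the same: feel by the weight in the hand which is which, and set the dummy's dish back on its slate as it stood if you picked it up. Lift the real cheese's dish by its wooden grip straight up about 10 cm off its slate, and only then turn it a quarter turn, either way, above its slate to show the customer the other side, keeping the plate level and the ball centred all the while. Finish still holding it there, level and still, and leave everything else on the counter alone.

Things in the scene. Friction and masses are not known exactly. Their poses are not given: they have to be found in the camera images.
- dish_1_grip (a point): centre of dish 1's light wooden grip, 130 mm above the dish's underside: a bar 74 mm long (along y), 16 mm thick (along x), 22 mm high, on a fixed steel-wire hoop (6 mm wire) that spans the plate along y over its middle. z is the plate's axis, up when level. Pinch it across its thickness from above; the balance point lies straight below, and 35 mm are free between grip and ball
- dish_1: dish 1 as a whole: round blue plate, 164 mm across, 27 mm high at the rim; origin at the centre of its underside, axes as the grip's. Its upper face is a shallow cone falling 8 degrees to the middle: the ball centres itself but rolls off if tilted or jerked. Empty, with hoop, 0.30 kg within 5 %. Starts centred on slate 1, x along the slate's x
- dish_1_seat (a point): fixed in dish 1: where a centred ball has its centre, on the plate's axis, 47 mm above the dish's underside
- slate_1: fixed dark slate slab on which dish 1 stands at the start, 130 mm (x) by 190 mm (y), 8 mm thick; origin at the centre of its underside, on the counter. Which slate is on the left changes
- ball_1: red waxed ball 1, 70 mm across with a thin darker seam, lying loose in one of the dishes, in either; origin at its centre. Of the two balls, alike to the eye, one is real cheese (0.18 to 0.22 kg) and the other a hollow display dummy (0.027 to 0.033 kg); only the weight tells
- ball_1_centre (a point): centre of ball 1
- dish_2_grip (a point): centre of dish 2's light wooden grip, 130 mm above the dish's underside: a bar 74 mm long (along y), 16 mm thick (along x), 22 mm high, on a fixed steel-wire hoop (6 mm wire) that spans the plate along y over its middle. z is the plate's axis, up when level. Pinch it across its thickness from above; the balance point lies straight below, and 35 mm are free between grip and ball
- dish_2: dish 2 as a whole: round blue plate, 164 mm across, 27 mm high at the rim; origin at the centre of its underside, axes as the grip's. Its upper face is a shallow cone falling 8 degrees to the middle: the ball centres itself but rolls off if tilted or jerked. Empty, with hoop, 0.30 kg within 5 %. Starts centred on slate 2, x along the slate's x
- dish_2_seat (a point): fixed in dish 2: where a centred ball has its centre, on the plate's axis, 47 mm above the dish's underside
- slate_2: fixed dark slate slab on which dish 2 stands at the start, 130 mm (x) by 190 mm (y), 8 mm thick; origin at the centre of its underside, on the counter. Which slate is on the left changes
- ball_2: red waxed ball 2, 70 mm across with a thin darker seam, lying loose in one of the dishes, in either; origin at its centre. Of the two balls, alike to the eye, one is real cheese (0.18 to 0.22 kg) and the other a hollow display dummy (0.027 to 0.033 kg); only the weight tells
- ball_2_centre (a point): centre of ball 2
- brick: white goat-cheese brick, 62x61x62 mm, origin at the centre of its underside; a bystander to leave alone
- brick_2: white goat-cheese brick, 61x62x59 mm, origin at the centre of its underside; a bystander to leave alone
- disc: flat white bloomy cheese disc, 127 mm across, 40 mm high, origin at the centre of its underside; a bystander to leave alone
- orange: orange waxed cheese, 132x134x71 mm, origin at the centre of its underside; a bystander to leave alone
- orange_2: orange waxed cheese, 125x118x68 mm, origin at the centre of its underside; a bystander to leave alone
- card: price card in a small wooden block, 20x104x76 mm, origin at the centre of its underside; a bystander to leave alone
There are look-alikes about, which are no part of the job. Leave any purple or yellow look-alike of the ball_1 alone.

How it is judged:
By the outcome, as a careful person would: the job done as asked, in the order asked, and still so for the second after the job is handed in, while the arm keeps its last pose, push and grip.
It also fails if it takes over 64 s, if anything falls off the work surface, if the arm or the gripper's body presses on something with over 40 N, if the wrist force passes 120 N, or if a joint passes its speed limit or range.

## Robot

A 6-joint arm with a two-finger parallel gripper is mounted at the origin on the work surface; the furniture and walls round the work are solid. World frame = base frame: x ahead of the robot, y to its left, z up, the work surface at z = 0. Lengths are in m, angles in rad, forces in N, time in s.
With the tool pointing down it reaches from about 0.35 to 0.95 m from the base axis. Payload 17.4 kg.
Tool frame: the origin (TCP) lies on the centre line of the jaws, within the pads' length; the fingertips stand 8 mm ahead of it and the grasp point (between the pads) lies 11 mm behind it; z points along the fingers, y is the line along which they close (so a half turn about z gives the same grasp; the last joint's range is limited). The gripper opens to 93 mm and grips with 3 to 60 N. Pads are 15 mm wide; open, the fingers measure 128 mm over their backs; the gripper's body (75 mm by 188 mm) begins 65 mm behind the grasp point.
Start: joints at [1.174, 0.116, 1.442, -0, 1.584, -0.038], TCP at [0.237, 0.632, 0.227] pointing down, gripper open.
Joint ranges: [-2.83, 2.83], [-0.83, 2.19], [0.07, 2.5], [-1.14, 4.28], [0.01, 3], [-2.97, 2.97]. Speed limits (rad/s): [1.89, 1.89, 2.22, 3.14, 3.14, 3.14].

## Interface

Orientations are given as a unit quaternion [x, y, z, w].
In Python, from workcell import monitor, cams, r gives the robot as it stands.
- The arm moves only by the tool jog_arm, never from a script. Its argument "commands" is a list of rows, each a list of 5 numbers: the gripper's target within -1 to 1 (fully open at 1, half-way at 0, shut at -1), then the shift along the tool's x, y, z in mm, then the turn about the tool's z in rad. A call has 1 to 12 rows; each row is the pose to reach, as a shift and turn from the pose commanded when the call began, along the tool's axes at that moment; what a row does not reach only later rows make up. A row lasts 1/8 s, in which the tool goes at most 62.5 mm and 10.7 degrees, less where a joint would pass 70% of its speed; a pose out of reach is approached as far as the arm can. A call with a gripper value outside its range is refused whole. The fingers move at their own pace and stop on an object; "newtons" is the grip in N (left out, the last holds). Time passes only in rows, so rows that repeat a pose let the fingers close. It gives the time, the measured TCP pose, the force, the opening and the grip force at its end, in the units of the state.
- monitor.read_state(): the state, without advancing time (a new reading comes with each control period).
- cams.read_camera(name): name is "side" or "top"; returns (picture, depth): 480x640x3 uint8, red, green, blue; 480x640 float32, m along the optical axis (not along the pixel's ray), 0 where there is no reading.
- cams.camera_model(name): a dict with "fx", "fy", "cx", "cy" (pixels), "T" (4x4, takes a point from camera to world coordinates). Camera axes: x right, y up, looking along -z (the intrinsics and any distortion apply to the point x, -y, -z); pixel columns grow to the right and rows downward; lengths in m; the calibration is good to about 2 mm. A picture is of the moment at which its call begins. camera_model takes no time and is no camera call.
- r.job_done(): hands the job in; it is judged then, once.
The state is a dict: "time_s": time; "joints": joint angles; "qvel": joint speeds; "joint_efforts": joint torques, N m; "position": TCP position; "tool_rot": TCP orientation; "wrist_force": force on the tool from outside, world axes, zero at the start; "torque": the same for the moment, N m; "finger_gap": finger opening in m; "gripper_force": force on a finger pad.
Only numpy, scipy, OpenCV 4.12 (cv2) and the standard library are available. Lean on these libraries where they do the work, as an engineer would, in place of code of your own. Each camera call takes 0.05 s, during which the arm holds its last target. There are 200 camera calls.

## Working session

There is one attempt and no reset: what is moved stays moved. The work goes in short steps, Python scripts to look and compute and a tool call to move; the robot and the scene stay as the last step left them, time stands still between calls to the robot, and variables do not carry over. Pictures are saved under pics/ and viewed, at most 10 in all, crops included, and the job is handed in when it is done.

Besides the shell and the picture viewer there is one more tool, called as a command line: name --pt "numbers of a row" for each row, then --argument value for the rest. jog_arm: Moves the arm, as the interface text tells. Its arguments: {"type":"object","properties":{"commands":{"type":"array"},"newtons":{"type":"number"}},"required":["commands"]}

```bash
mkdir -p pics; ls
python3 - <<'E'
from workcell import monitor, cams, r
import cv2, numpy as np
s=monitor.read_state(); print({k:np.round(v,3).tolist() for k,v in s.items()})
for n in("top","side"):
    p,d=cams.read_camera(n); np.savez(f'pics/{n}0.npz',p=p,d=d)
    cv2.imwrite(f'pics/{n}0.png',p[:,:,::-1])
    m=cams.camera_model(n); print(n,{k:np.round(v,3).tolist() if not isinstance(v,str) else v for k,v in m.items()})
E
```

```text
pics
{'time_s': 0.0, 'joints': [1.174, 0.116, 1.442, -0.0, 1.584, -0.038], 'qvel': [0.001, 0.001, 0.001, 0.0, -0.001, -0.001], 'joint_efforts': [-0.0, -72.124, -62.264, 0.078, 0.023, -0.0], 'position': [0.237, 0.632, 0.226], 'tool_rot': [0.178, 0.984, -0.001, -0.0], 'wrist_force': [0.283, 0.197, -0.329], 'torque': [0.047, -0.064, -0.007], 'gripper_force': 0.0, 'finger_gap': 0.093}
top {'fx': 468.284, 'fy': 468.284, 'cx': 314.627, 'cy': 233.777, 'T': [[0.015, 0.98, -0.2, 0.303], [-1.0, 0.015, -0.0, 0.092], [0.003, 0.2, 0.98, 1.101], [0.0, 0.0, 0.0, 1.0]]}
side {'fx': 509.4, 'fy': 509.4, 'cx': 320.784, 'cy': 244.72, 'T': [[0.874, 0.267, -0.406, 0.105], [-0.486, 0.483, -0.728, -0.668], [0.002, 0.834, 0.552, 0.698], [0.0, 0.0, 0.0, 1.0]]}
```

View pics/top0.png

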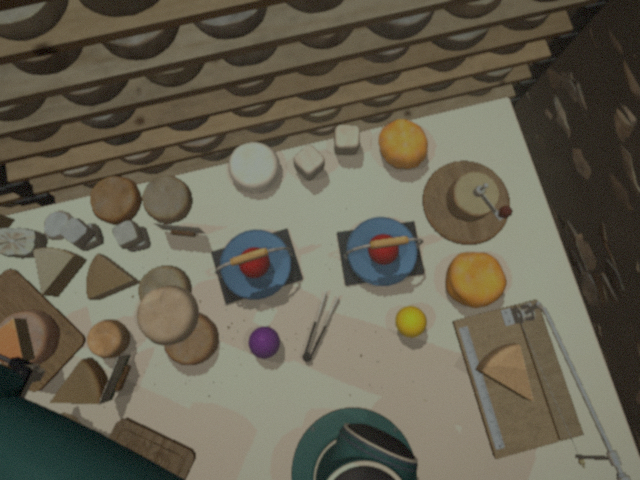

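View pics/side0.png

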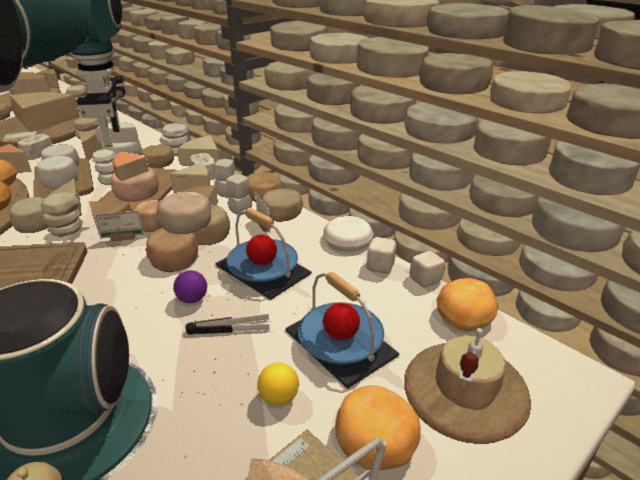

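The top view shows blue dishes at (254,264) and (383,248), with red balls and light grips over them. The side view shows the same two at (262,255) and (341,325). Possible mix-ups are the purple ball at top (264,342) and the yellow one at (411,321), neither of which is in a dish. The corkscrew handle at (505,211) isn't a grip. I'll measure the two grips next.

```bash
cat > h.py <<'E'
import numpy as np, cv2
from workcell import monitor, cams, r
def cloud(n,d):
    m=cams.camera_model(n); v,u=np.mgrid[:480,:640]
    P=np.stack([(u-m['cx'])/m['fx']*d,-(v-m['cy'])/m['fy']*d,-d],-1)
    T=np.array(m['T']); return P@T[:3,:3].T+T[:3,3]
def ray(n,u,v):
    m=cams.camera_model(n);T=np.array(m['T'])
    k=T[:3,:3]@np.array([(u-m['cx'])/m['fx'],-(v-m['cy'])/m['fy'],-1]); return T[:3,3],k/np.linalg.norm(k)
def tri(a,b):
    (o,p),(q,s)=a,b; t=np.linalg.lstsq(np.stack([p,-s],1),q-o,rcond=None)[0]
    A=o+t[0]*p;B=q+t[1]*s; return (A+B)/2,np.linalg.norm(A-B)
def seg(n,p,box,kind):
    h=cv2.cvtColor(cv2.GaussianBlur(p,(3,3),0),cv2.COLOR_RGB2HSV).astype(int); H,S,V=h[...,0],h[...,1],h[...,2]
    M={'grip':(H>7)&(H<22)&(S>85)&(V>110),'ball':((H<6)|(H>172))&(S>150)&(V>60),'blue':(H>95)&(H<120)&(S>90)}[kind]
    B=np.zeros_like(M);x0,y0,x1,y1=box;B[y0:y1,x0:x1]=1
    k,l,st,c=cv2.connectedComponentsWithStats((M&B).astype(np.uint8))
    i=1+np.argmax(st[1:,4]); return l==i
BOX={'L':{'top':(215,235,298,300),'side':(215,200,312,295)},'R':{'top':(340,215,425,290),'side':(285,265,400,385)}}
E
python3 - <<'E'
from h import *
D={n:np.load(f'pics/{n}0.npz') for n in('top','side')}
print(cams.camera_model('top').keys())
for w in 'LR':
  for kind in('grip','ball','blue'):
    R={}
    for n in('top','side'):
        p,d=D[n]['p'],D[n]['d'];M=seg(n,p,BOX[w][n],kind)
        (cx,cy),wh,a=cv2.minAreaRect(np.argwhere(M)[:,::-1].astype(np.float32));R[n]=ray(n,cx,cy)
        Q=cloud(n,d)[M&(d>0)]; xy=Q[:,:2]-np.median(Q[:,:2],0)
        e,V=np.linalg.eigh(np.cov(xy.T)); 
        print(w,kind,n,M.sum(),np.round([cx,cy,*wh],1),'med',np.round(np.median(Q,0),4),'z5-95',np.round(np.percentile(Q[:,2],[5,95]),3),'axis deg',round(np.degrees(np.arctan2(V[1,1],V[0,1])),1), 'ext',np.round(np.ptp(np.percentile(xy@V,[2,98],axis=0),axis=0),3))
    t=tri(R['top'],R['side']);print('  tri',np.round(t[0],4),'miss',round(t[1],4))
# slate dark points
C=np.concatenate([cloud(n,D[n]['d']).reshape(-1,3) for n in D]);P=np.concatenate([D[n]['p'].reshape(-1,3) for n in D]);
src=np.repeat([0,1],480*640)
for w,c in(('L',(.52,.19)),('R',(.5,-.05))):
    pass
a=np.concatenate([D['top']['p'][200:320,200:440],cv2.resize(D['side']['p'][190:390,200:420],(240,218))])
cv2.imwrite('pics/crop.png',cv2.resize(a[:,:,::-1],None,fx=1.75,fy=1.75,interpolation=cv2.INTER_CUBIC))
E
```

```text
dict_keys(['fx', 'fy', 'cx', 'cy', 'T'])
L grip top 241 [248.1 255.2   7.3  37.3] med [0.4505 0.2277 0.1483] z5-95 [0.144 0.151] axis deg 109.8 ext [0.028 0.072]
L grip side 393 [287. 207.  14.  48.] med [0.5848 0.409  0.0465] z5-95 [-0.155  0.053] axis deg 51.8 ext [0.089 0.415]
  tri [0.4784 0.2153 0.1578] miss 0.0629
L ball top 294 [254.8 267.1  14.6  26.5] med [0.4364 0.2232 0.0825] z5-95 [0.073 0.09 ] axis deg 111.8 ext [0.027 0.051]
L ball side 695 [261.  249.5  29.   28. ] med [0.4417 0.2064 0.0711] z5-95 [0.042 0.089] axis deg 162.1 ext [0.039 0.057]
  tri [0.4425 0.2229 0.0591] miss 0.0105
L blue top 215 [280.7 270.6  12.5  28. ] med [0.4291 0.1667 0.0295] z5-95 [0.025 0.034] axis deg 158.4 ext [0.025 0.06 ]
L blue side 1239 [255.7 262.2  37.8  57.6] med [0.4204 0.2068 0.0284] z5-95 [0.024 0.033] axis deg 122.5 ext [0.139 0.141]
  tri [0.4213 0.1676 0.0692] miss 0.0161
R grip top 250 [388.5 240.7   7.5  37.3] med [ 0.4842 -0.059   0.1482] z5-95 [0.141 0.151] axis deg 98.2 ext [0.026 0.072]
R grip side 386 [342.  285.5  39.8  12. ] med [ 0.482  -0.0704  0.1467] z5-95 [0.133 0.15 ] axis deg 85.8 ext [0.028 0.074]
  tri [ 0.4863 -0.0629  0.138 ] miss 0.0014
R ball top 268 [383.5 253.7  12.4  26.3] med [ 0.4706 -0.0609  0.0828] z5-95 [0.073 0.09 ] axis deg 95.7 ext [0.024 0.052]
R ball side 1031 [341. 321.  36.  34.] med [ 0.4741 -0.0812  0.0742] z5-95 [0.046 0.089] axis deg 152.2 ext [0.043 0.058]
  tri [ 0.4774 -0.0663  0.0586] miss 0.011
R blue top 253 [406.8 258.7  13.4  30.2] med [ 0.4628 -0.1232  0.0292] z5-95 [0.026 0.033] axis deg 159.9 ext [0.026 0.063]
R blue side 2232 [333.6 334.1  71.3  57.7] med [ 0.4558 -0.0829  0.0282] z5-95 [0.024 0.033] axis deg 111.4 ext [0.138 0.141]
  tri [ 0.4509 -0.1095  0.0784] miss 0.016
```

View pics/crop.png

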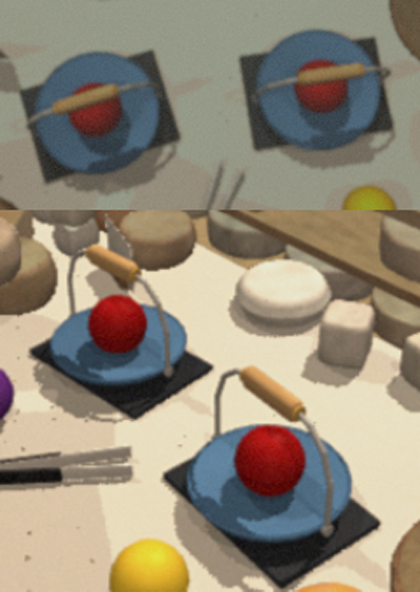

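The crop confirms both: a red seamed ball under a wooden grip in each blue dish, at top (254,264) and (383,248). The left grip's side box caught a background cheese, so I'll refine that using the height band, and take the slate angles from the dark pixels.

Run:
```python
from h import *
D={n:np.load(f'pics/{n}0.npz') for n in('top','side')}
for w,c in(('L',(.446,.218)),('R',(.482,-.066))):
  R={}
  for n in D:
    p,d=D[n]['p'],D[n]['d'];Q=cloud(n,d);near=np.hypot(Q[...,0]-c[0],Q[...,1]-c[1])
    S,V=cv2.split(cv2.cvtColor(p,cv2.COLOR_RGB2HSV))[1:]
    M=(near<.06)&(Q[...,2]>.12)&(Q[...,2]<.16)&(S>85)&(V>110)&(d>0)
    (cx,cy),wh,a=cv2.minAreaRect(np.argwhere(M)[:,::-1].astype(np.float32));R[n]=ray(n,cx,cy)
    bp=cv2.boxPoints(((cx,cy),wh,a)); e=sorted([(np.linalg.norm(bp[i]-bp[(i+1)%4]),i) for i in(0,1)])[0][1]
    E=[(bp[e]+bp[(e+1)%4])/2,(bp[(e+2)%4]+bp[(e+3)%4])/2]
    X=[o+k*(.142-o[2])/k[2] for o,k in(ray(n,*x) for x in E)]
    v=X[1]-X[0]; print(w,n,M.sum(),'rect',np.round([cx,cy,*wh],1),'mid',np.round((X[0]+X[1])/2,4),'len',np.linalg.norm(v).round(4),'ang',round(np.degrees(np.arctan2(v[1],v[0]))%180,1),'med',np.round(np.median(Q[M],0),4))
    # rim circle
    from scipy.optimize import least_squares
    h=cv2.cvtColor(p,cv2.COLOR_RGB2HSV); B=(near<.11)&(Q[...,2]>.012)&(Q[...,2]<.045)&(h[...,0]>95)&(h[...,0]<125)&(S>80)
    q=Q[B][:,:2]; hull=cv2.convexHull(q.astype(np.float32))[:,0]
    f=least_squares(lambda x:np.hypot(*(hull-x[:2]).T)-x[2],[*c,.08],loss='soft_l1',f_scale=.002).x; print('   plate circle',np.round(f,4),B.sum())
    # slate
    K=(near<.13)&(abs(Q[...,2]-.008)<.008)&(V<75)&(d>0); rc=cv2.minAreaRect((Q[K][:,:2]*1000).astype(np.float32)); print('   slate',np.round(rc[0],1),np.round(rc[1],1),round(rc[2],1),K.sum(),np.median(Q[K][:,2]).round(4))
  t=tri(R['top'],R['side']);print('  grip tri',np.round(t[0],4),'miss',round(t[1],4))
s=monitor.read_state();from scipy.spatial.transform import Rotation as Ro
print(Ro.from_quat(s['tool_rot']).as_matrix().round(3))
```

```text
L top 238 rect [248.5 255.4   6.8  38. ] mid [0.4509 0.2279 0.142 ] len 0.078 ang 108.7 med [0.4503 0.2277 0.1483]
   plate circle [0.4484 0.2271 0.0784] 1994
   slate [441.8 225.2] [138.8 185.3] 18.4 774 0.0079
L side 245 rect [258.5 217.5  30.9  10.3] mid [0.4474 0.223  0.142 ] len 0.0875 ang 109.2 med [0.4478 0.2224 0.1464]
   plate circle [0.4486 0.2254 0.0801] 1503
   slate [445.9 224.3] [129.  189.6] 20.4 935 0.0079
  grip tri [0.4509 0.2287 0.1378] miss 0.0012
R top 236 rect [388.6 241.1   6.8  37.3] mid [ 0.4855 -0.0627  0.142 ] len 0.0782 ang 99.1 med [ 0.4841 -0.0603  0.1485]
   plate circle [ 0.484  -0.0642  0.0783] 1935
   slate [482.6 -64.2] [126.5 187.7] 9.3 762 0.0079
R side 357 rect [342.  285.5  39.8  12. ] mid [ 0.4826 -0.0658  0.142 ] len 0.0867 ang 99.3 med [ 0.482  -0.0704  0.1471]
   plate circle [ 0.4837 -0.0647  0.0803] 2639
   slate [483.5 -65.5] [129.6 188.7] 9.6 1398 0.0077
  grip tri [ 0.4858 -0.0631  0.1382] miss 0.0008
[[-0.936  0.351 -0.   ]
 [ 0.351  0.936 -0.001]
 [ 0.    -0.001 -1.   ]]
```

The grips stand as they should: left at (0.449, 0.2275, 0.138) with dish x at 19.2°, right at (0.484, -0.0645, 0.138) with x at 9.3°. Plate circle, slate and grip agree. I'll try the left one first, going above it with the tool's y along dish x.

jog_arm --pt "1 -40 -36 0 0.1" --pt "1 -80 -72 0 0.2" --pt "1 -120 -108 0 0.32" --pt "1 -165 -148 0 0.44" --pt "1 -210 -188 0 0.56" --pt "1 -255 -228 0 0.68" --pt "1 -295 -264 0 0.78" --pt "1 -325 -290 0 0.84" --pt "1 -340 -304 0 0.877" --pt "1 -340 -304 0 0.877" --pt "1 -340 -304 0 0.877" --pt "1 -340 -304 0 0.877" --newtons 30

```text
time_s: 1.6
position: [0.4483, 0.2287, 0.2266]
tool_rot: [0.579, 0.816, -0.0, -0.0]
wrist_force: [-0.1, -0.3, 0.6]
finger_gap: 0.0934
gripper_force: 0.0
```

```bash
cat >> h.py <<'E'
from scipy.spatial.transform import Rotation as Ro
def need(c,ang):
    s=monitor.read_state();A=Ro.from_quat(s['tool_rot']).as_matrix();y=np.degrees(np.arctan2(A[1,1],A[0,1]))
    print('pos',np.round(s['position'],4),'yaw',y.round(2),'t',s['time_s'],'F',np.round(s['wrist_force'],2),'j',np.round(s['joints'],2),'z',A[:,2].round(4))
    print('shift mm',(A.T@(np.array(c)-s['position'])*1000).round(1),'turn',np.radians(y-ang).round(4))
E
python3 -c "
from h import *
need([.449,.2275,.127],19.2)"
```

```text
pos [0.4483 0.2287 0.2266] yaw 19.28 t 1.6 F [-0.15 -0.32  0.59] j [ 0.42 -0.26  1.8   0.    1.6   0.08] z [-1.e-04  0.e+00 -1.e+00]
shift mm [-1.4  0.3 99.6] turn 0.0014
```

jog_arm --pt "1 -1 0 15 0" --pt "1 -1 0 35 0" --pt "1 -1 0 55 0" --pt "1 -1 0 72 0" --pt "1 -1 0 86 0" --pt "1 -1 0 95 0" --pt "1 -1 0 99 0" --pt "1 -1 0 99.5 0" --pt "0.2 -1 0 99.5 0" --pt "-0.3 -1 0 99.5 0" --pt "-0.45 -1 0 99.5 0" --pt "-0.45 -1 0 99.5 0"

```text
time_s: 3.1
position: [0.449, 0.2271, 0.1272]
tool_rot: [0.579, 0.815, 0.0, 0.0]
wrist_force: [-0.6, -0.5, -0.2]
finger_gap: 0.0574
gripper_force: 0.0
```

```bash
python3 -c "
from h import *
need([.449,.2275,.127],19.2)
p,d=cams.read_camera('side');cv2.imwrite('pics/s1.png',cv2.resize(p[150:310,180:380,::-1],None,fx=3,fy=3,interpolation=2))"
```

```text
pos [0.449  0.2271 0.1272] yaw 19.19 t 3.1 F [-0.6  -0.52 -0.19] j [ 0.42 -0.22  1.93 -0.    1.44  0.08] z [ 1.e-04  1.e-04 -1.e+00]
shift mm [0.4 0.2 0.2] turn -0.0001
```

View pics/s1.png

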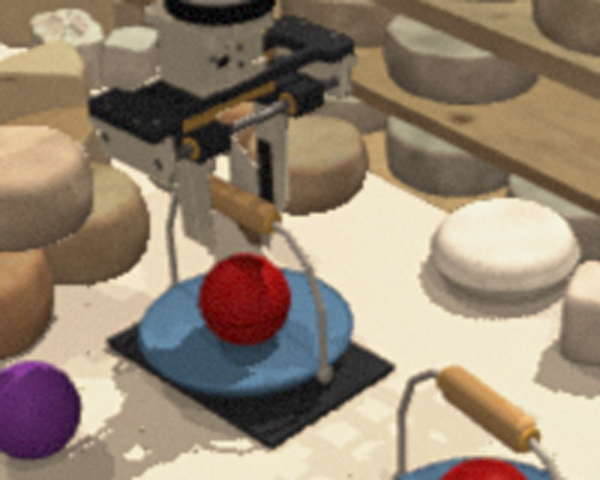

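The fingers straddle the left grip about mid-bar, at crop (235,195), well above the ball. Closing gently now and holding, before the weighing lift.

jog_arm --pt "-0.5 0 0 0 0" --pt "-0.6 0 0 0 0" --pt "-0.65 0 0 0 0" --pt "-0.7 0 0 0 0" --pt "-0.75 0 0 0 0" --pt "-0.8 0 0 0 0" --pt "-0.9 0 0 0 0" --pt "-1 0 0 0 0" --pt "-1 0 0 0 0" --pt "-1 0 0 0 0" --pt "-1 0 0 0 0"

```text
time_s: 4.53
position: [0.449, 0.227, 0.1271]
tool_rot: [0.579, 0.815, -0.0, -0.0]
wrist_force: [0.3, -0.1, -3.7]
finger_gap: 0.0159
gripper_force: 30.0
```

```bash
python3 -c "
from h import *
need([.449,.2275,.127],19.2)
s=monitor.read_state();print(s['torque'],s['finger_gap'],s['gripper_force'])"
```

```text
pos [0.449  0.227  0.1271] yaw 19.19 t 4.525 F [ 0.31 -0.08 -3.71] j [ 0.42 -0.22  1.93  0.    1.44  0.08] z [-0. -0. -1.]
shift mm [0.4 0.2 0.1] turn -0.0001
[ 0.00394584  0.08968303 -0.06088367] 0.015930826481369287 29.980775713920593
```

jog_arm --pt "-1 0 0 -0.5 0" --pt "-1 0 0 -1.5 0" --pt "-1 0 0 -3 0" --pt "-1 0 0 -5 0" --pt "-1 0 0 -7 0" --pt "-1 0 0 -9 0" --pt "-1 0 0 -10.5 0" --pt "-1 0 0 -11.5 0" --pt "-1 0 0 -12 0" --pt "-1 0 0 -12 0" --pt "-1 0 0 -12 0" --pt "-1 0 0 -12 0"

```text
time_s: 6.02
position: [0.4489, 0.227, 0.1391]
tool_rot: [0.579, 0.815, -0.0, -0.0]
wrist_force: [0.1, 0.7, -2.9]
finger_gap: 0.0157
gripper_force: 30.0
```

```bash
cat >> h.py <<'E'
def weigh(n=14):
    F=[];T=[]
    for i in range(n):
        p,d=cams.read_camera('side'); s=monitor.read_state();F.append(s['wrist_force']);T.append(s['torque'])
    print('F',np.mean(F,0).round(2),'sd',np.std(F,0).round(2),'T',np.mean(T,0).round(3),'kg',(-np.mean(F,0)[2]/9.81).round(3),'t',s['time_s'],'gap',s['finger_gap'].__round__(4)); return p,d
E
python3 -c "
from h import *
p,d=weigh();np.savez('pics/s2.npz',p=p,d=d)
cv2.imwrite('pics/s2.png',cv2.resize(p[150:310,180:380,::-1],None,fx=3,fy=3,interpolation=2))"
```

```text
F [-0.27  0.13 -3.2 ] sd [0.3  0.47 0.46] T [-0.06   0.034 -0.002] kg 0.327 t 6.725 gap 0.0156
```

View pics/s2.png

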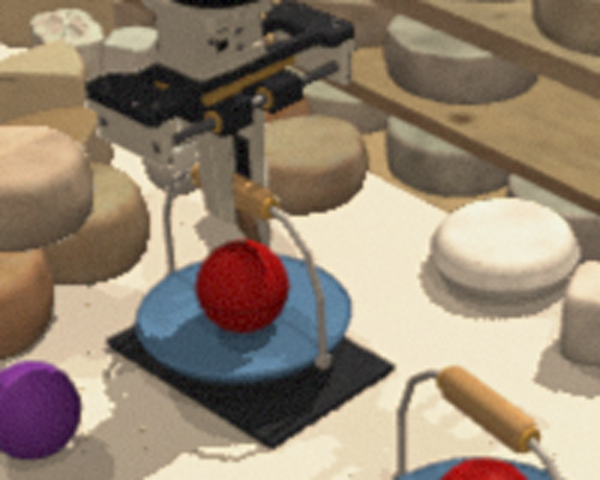

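The dish is level and clear of the slate with the ball centred. It weighs 0.327 kg against an expected 0.33 for the dummy and 0.50 for the real cheese, so the left dish holds the dummy and goes back as it stood.

jog_arm --pt "-1 0 0 0.5 0" --pt "-1 0 0 1.5 0" --pt "-1 0 0 3 0" --pt "-1 0 0 5 0" --pt "-1 0 0 7 0" --pt "-1 0 0 9 0" --pt "-1 0 0 10.5 0" --pt "-1 0 0 11.3 0" --pt "-1 0 0 11.8 0" --pt "-1 0 0 12 0" --pt "-1 0 0 12 0" --pt "-1 0 0 12 0"

```text
time_s: 8.22
position: [0.449, 0.227, 0.1272]
tool_rot: [0.579, 0.815, 0.0, 0.0]
wrist_force: [-0.2, -0.4, -3.4]
finger_gap: 0.0157
gripper_force: 30.0
```

```bash
python3 -c "
from h import *
weigh(8);need([.449,.2271,.1272],19.19)"
```

```text
F [-0.14 -0.2  -2.91] sd [0.58 0.49 0.3 ] T [-0.041  0.032 -0.001] kg 0.297 t 8.625 gap 0.0157
pos [0.4489 0.227  0.1271] yaw 19.19 t 8.625 F [ 0.95  0.04 -2.75] j [ 0.42 -0.22  1.93  0.    1.44  0.08] z [-1.e-04 -0.e+00 -1.e+00]
shift mm [ 0.   0.1 -0.1] turn 0.0
```

The hand still carries the weight at this height, so I'll ease down in half-millimetres until the slate takes it.

jog_arm --pt "-1 0 0 0.2 0" --pt "-1 0 0 0.4 0" --pt "-1 0 0 0.6 0" --pt "-1 0 0 0.6 0" --pt "-1 0 0 0.6 0" --pt "-1 0 0 0.6 0"

```text
time_s: 9.38
position: [0.4492, 0.2271, 0.1269]
tool_rot: [0.579, 0.815, 0.0, 0.0]
wrist_force: [0.8, 0.6, 5.1]
finger_gap: 0.0157
gripper_force: 30.0
```

```bash
python3 -c "
from h import *
weigh(8);need([.449,.2271,.1272],19.19)"
```

```text
F [1.35 0.44 5.51] sd [0.56 0.6  0.49] T [-0.064  0.006 -0.007] kg -0.561 t 9.775 gap 0.0156
pos [0.4492 0.2271 0.1269] yaw 19.19 t 9.775 F [1.35 1.75 4.73] j [ 0.42 -0.22  1.93 -0.    1.43  0.08] z [ 6.e-04  2.e-04 -1.e+00]
shift mm [ 0.  -0.2 -0.3] turn 0.0001
```

Seated, pressing lightly at about 5 N. I'll ease back 0.35 mm, open gradually and rise.

jog_arm --pt "-1 0 0 -0.2 0" --pt "-1 0 0 -0.35 0" --pt "-0.8 0 0 -0.35 0" --pt "-0.7 0 0 -0.35 0" --pt "-0.6 0 0 -0.35 0" --pt "-0.5 0 0 -0.35 0" --pt "-0.3 0 0 -0.35 0" --pt "0 0 0 -0.35 0" --pt "0.5 0 0 -0.35 0" --pt "1 0 0 -0.35 0" --pt "1 0 0 -0.35 0" --pt "1 0 0 -0.35 0"

```text
time_s: 11.28
position: [0.4489, 0.227, 0.1269]
tool_rot: [0.579, 0.815, -0.0, -0.0]
wrist_force: [0.7, -0.9, 0.0]
finger_gap: 0.0777
gripper_force: 0.0
```

jog_arm --pt "1 0 0 -2 0" --pt "1 0 0 -8 0" --pt "1 0 0 -20 0" --pt "1 0 0 -35 0" --pt "1 0 0 -55 0" --pt "1 0 0 -75 0" --pt "1 0 0 -90 0" --pt "1 0 0 -100 0" --pt "1 0 0 -100 0"

```text
time_s: 12.4
position: [0.4491, 0.2271, 0.2275]
tool_rot: [0.579, 0.815, 0.0, 0.0]
wrist_force: [-0.3, -0.7, -0.7]
finger_gap: 0.0927
gripper_force: 0.0
```

Run:
```python
from h import *
need([.484,-.0645,.227],9.3)
p,d=cams.read_camera('side');cv2.imwrite('pics/s3.png',cv2.resize(p[150:390,180:420,::-1],None,fx=2.4,fy=2.4,interpolation=2))
Q=cloud('side',d);D=np.load('pics/side0.npz')
for P,Q in((D['p'],cloud('side',D['d'])),(p,Q)):
    h=cv2.cvtColor(P,cv2.COLOR_RGB2HSV);g=(np.hypot(Q[...,0]-.449,Q[...,1]-.227)<.06)&(Q[...,2]>.12)&(Q[...,2]<.16)&(h[...,1]>85)&(h[...,2]>110)
    print(np.median(Q[g],0).round(4),cv2.minAreaRect(np.argwhere(g)[:,::-1].astype(np.float32)))
    for k in('ball','blue'):M=seg('side',P,BOX['L']['side'],k);print(k,np.argwhere(M).mean(0).round(1))
```

```text
pos [0.4491 0.2271 0.2275] yaw 19.19 t 12.4 F [-0.31 -0.69 -0.71] j [ 0.42 -0.26  1.8  -0.    1.61  0.08] z [ 7.e-04  3.e-04 -1.e+00]
shift mm [-286.9  -63.     0.4] turn 0.1727
[0.4478 0.2224 0.1464] ((258.5, 217.50001525878906), (30.857736587524414, 10.28591251373291), 26.56505012512207)
ball [249.4 261.1]
blue [265.7 255.8]
[0.4469 0.2206 0.1456] ((258.20001220703125, 217.60000610351562), (31.304948806762695, 9.838699340820312), 26.56505012512207)
ball [249.5 260.8]
blue [266.  255.5]
```

View pics/s3.png

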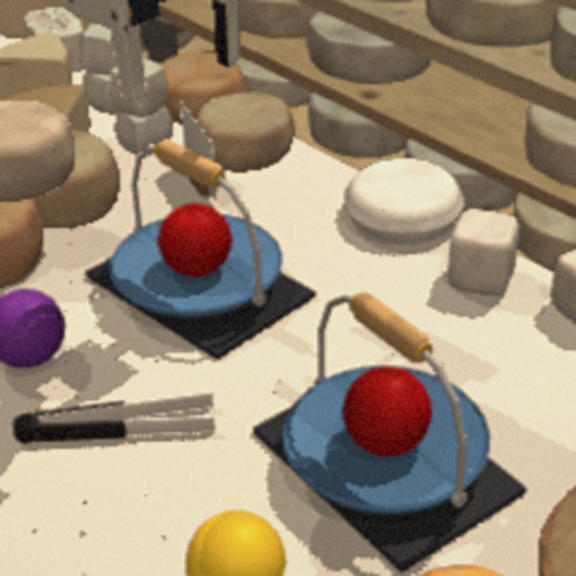

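The left dish is back on its slate, within about 0.3 px of where it stood, with the ball centred at crop (196,240). Now the right one, at crop (388,410).

jog_arm --pt "1 -20 -4 0 0.01" --pt "1 -55 -12 0 0.03" --pt "1 -95 -21 0 0.06" --pt "1 -140 -31 0 0.09" --pt "1 -185 -41 0 0.12" --pt "1 -225 -50 0 0.14" --pt "1 -258 -57 0 0.16" --pt "1 -278 -61 0 0.17" --pt "1 -287 -63 0 0.173" --pt "1 -287 -63 0 0.173" --pt "1 -287 -63 0 0.173" --pt "1 -287 -63 0 0.173"

```text
time_s: 13.95
position: [0.4838, -0.0641, 0.2269]
tool_rot: [0.647, 0.762, 0.0, -0.0]
wrist_force: [0.5, 0.2, 0.4]
finger_gap: 0.0931
gripper_force: 0.0
```

```bash
python3 -c "
from h import *
need([.484,-.0645,.127],9.3)"
```

```text
pos [ 0.4838 -0.0641  0.2269] yaw 9.34 t 13.95 F [0.48 0.2  0.42] j [-0.18 -0.3   1.83  0.    1.61 -0.35] z [ 1.e-04  1.e-04 -1.e+00]
shift mm [-0.5  0.1 99.9] turn 0.0007
```

jog_arm --pt "1 0 0 15 0" --pt "1 0 0 35 0" --pt "1 0 0 55 0" --pt "1 0 0 72 0" --pt "1 0 0 86 0" --pt "1 0 0 95 0" --pt "1 -0.5 0 99 0" --pt "1 -0.5 0 99.5 0" --pt "0.2 -0.5 0 99.5 0" --pt "-0.3 -0.5 0 99.5 0" --pt "-0.45 -0.5 0 99.5 0" --pt "-0.45 -0.5 0 99.5 0"

```text
time_s: 15.45
position: [0.4839, -0.0652, 0.1275]
tool_rot: [0.648, 0.762, 0.0, 0.0]
wrist_force: [0.8, -0.7, -0.2]
finger_gap: 0.0577
gripper_force: 0.0
```

jog_arm --pt "-0.5 0 0 0 0" --pt "-0.6 0 0 0 0" --pt "-0.65 0 0 0 0" --pt "-0.7 0 0 0 0" --pt "-0.75 0 0 0 0" --pt "-0.8 0 0 0 0" --pt "-0.9 0 0 0 0" --pt "-1 0 0 0 0" --pt "-1 0 0 0 0" --pt "-1 0 0 0 0" --pt "-1 0 0 0 0" --newtons 35

```text
time_s: 16.82
position: [0.4838, -0.0652, 0.1273]
tool_rot: [0.648, 0.762, -0.0, -0.0]
wrist_force: [1.1, 1.2, -3.3]
finger_gap: 0.0156
gripper_force: 35.0
```

jog_arm --pt "-1 0 0 -0.5 0" --pt "-1 0 0 -1.5 0" --pt "-1 0 0 -3 0" --pt "-1 0 0 -5 0" --pt "-1 0 0 -7 0" --pt "-1 0 0 -9 0" --pt "-1 0 0 -10.5 0" --pt "-1 0 0 -11.5 0" --pt "-1 0 0 -12 0" --pt "-1 0 0 -12 0" --pt "-1 0 0 -12 0" --pt "-1 0 0 -12 0"

```text
time_s: 18.32
position: [0.4839, -0.0652, 0.1394]
tool_rot: [0.648, 0.762, -0.0, -0.0]
wrist_force: [-0.2, -0.4, -4.4]
finger_gap: 0.016
gripper_force: 35.0
```

```bash
python3 -c "
from h import *
p,d=weigh();need([.484,-.0645,.227],9.3)
cv2.imwrite('pics/s4.png',cv2.resize(p[190:390,240:440,::-1],None,fx=2.5,fy=2.5,interpolation=2))"
```

```text
F [-0.23  0.11 -5.16] sd [0.54 0.4  0.5 ] T [-0.07   0.064 -0.002] kg 0.526 t 19.025 gap 0.0158
pos [ 0.4839 -0.0652  0.1394] yaw 9.28 t 19.025 F [ 0.18 -0.58 -5.11] j [-0.19 -0.26  1.94 -0.    1.46 -0.35] z [-0. -0. -1.]
shift mm [  0.7   0.2 -87.6] turn -0.0003
```

View pics/s4.png

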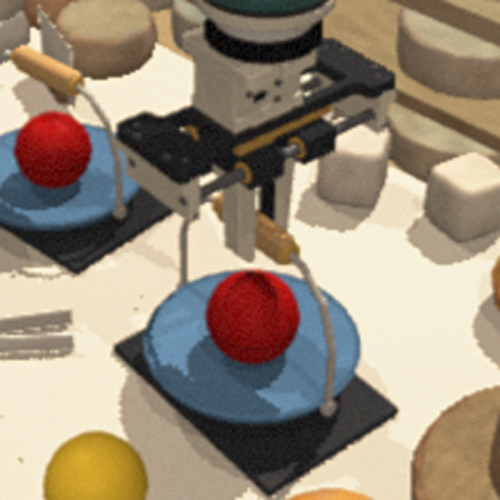

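The right dish weighs 0.526 kg, so it holds the real cheese. It looks level, with the ball centred at crop (252,316). I'll continue straight up to 100 mm in total.

jog_arm --pt "-1 0 0 -0.5 0" --pt "-1 0 0 -2 0" --pt "-1 0 0 -4.5 0" --pt "-1 0 0 -8 0" --pt "-1 0 0 -12 0" --pt "-1 0 0 -16.5 0" --pt "-1 0 0 -21 0" --pt "-1 0 0 -25.5 0" --pt "-1 0 0 -30 0" --pt "-1 0 0 -34.5 0" --pt "-1 0 0 -39 0" --pt "-1 0 0 -43.5 0"

```text
time_s: 20.52
position: [0.4839, -0.0652, 0.1832]
tool_rot: [0.648, 0.762, -0.0, 0.0]
wrist_force: [0.2, 0.6, -5.0]
finger_gap: 0.0158
gripper_force: 35.0
```

jog_arm --pt "-1 0 0 -4.5 0" --pt "-1 0 0 -9 0" --pt "-1 0 0 -13.5 0" --pt "-1 0 0 -18 0" --pt "-1 0 0 -22.5 0" --pt "-1 0 0 -27 0" --pt "-1 0 0 -31.5 0" --pt "-1 0 0 -35.5 0" --pt "-1 0 0 -39.5 0" --pt "-1 0 0 -42.5 0" --pt "-1 0 0 -44.3 0" --pt "-1 0 0 -45 0"

```text
time_s: 22.02
position: [0.4839, -0.0652, 0.228]
tool_rot: [0.648, 0.762, -0.0, -0.0]
wrist_force: [-0.8, 0.7, -4.3]
finger_gap: 0.0157
gripper_force: 35.0
```

```bash
cat >> h.py <<'E'
def tilt(c):
    for n in('side','top'):
        p,d=cams.read_camera(n);Q=cloud(n,d);h=cv2.cvtColor(p,cv2.COLOR_RGB2HSV)
        B=(np.hypot(Q[...,0]-c[0],Q[...,1]-c[1])<.11)&(h[...,0]>95)&(h[...,0]<125)&(h[...,1]>80)&(Q[...,2]>.08)&(Q[...,2]<.16)
        q=Q[B]; rr=np.hypot(q[:,0]-c[0],q[:,1]-c[1])
        A=np.c_[np.ones(len(q)),q[:,0]-c[0],q[:,1]-c[1],rr];f=np.linalg.lstsq(A,q[:,2],rcond=None)[0]
        R=Q[(np.hypot(Q[...,0]-c[0],Q[...,1]-c[1])<.11)&((h[...,0]<6)|(h[...,0]>172))&(h[...,1]>150)&(h[...,2]>50)&(Q[...,2]>.1)]
        from scipy.optimize import least_squares
        b=least_squares(lambda x:np.linalg.norm(R-x,axis=1)-.035,[*c,.15],loss='soft_l1',f_scale=.002).x
        print(n,B.sum(),'tilt deg x,y',np.degrees(f[1:3]).round(2),'cone',np.degrees(f[3]).round(1),'z0',f[0].round(4),'ball',b.round(4))
    return p
E
python3 -c "
from h import *
need([.4839,-.0652,.2273],9.3);tilt([.4839,-.0652])"
```

```text
pos [ 0.4839 -0.0652  0.228 ] yaw 9.28 t 22.025 F [-0.77  0.74 -4.29] j [-0.19 -0.3   1.83 -0.    1.61 -0.35] z [-0. -0. -1.]
shift mm [ 0.  -0.   0.7] turn -0.0003
side 2686 tilt deg x,y [ 0.32 -0.15] cone 8.7 z0 0.1204 ball [ 0.4839 -0.0628  0.1559]
top 938 tilt deg x,y [ 0.27 -0.37] cone 8.8 z0 0.1204 ball [ 0.461  -0.0464  0.163 ]
```

Raised 100.5 mm, level within 0.4°, with the ball at its seat height and centred. Now a slow quarter turn about the plate's axis.

jog_arm --pt "-1 0 0 0 0.003" --pt "-1 0 0 0 0.01" --pt "-1 0 0 0 0.022" --pt "-1 0 0 0 0.04" --pt "-1 0 0 0 0.064" --pt "-1 0 0 0 0.094" --pt "-1 0 0 0 0.13" --pt "-1 0 0 0 0.172" --pt "-1 0 0 0 0.22" --pt "-1 0 0 0 0.272" --pt "-1 0 0 0 0.326" --pt "-1 0 0 0 0.38"

```text
time_s: 23.62
position: [0.4839, -0.0652, 0.2279]
tool_rot: [0.781, 0.625, 0.0, -0.0]
wrist_force: [0.0, -0.2, -5.1]
finger_gap: 0.0154
gripper_force: 35.0
```

jog_arm --pt "-1 0 0 0 0.056" --pt "-1 0 0 0 0.114" --pt "-1 0 0 0 0.174" --pt "-1 0 0 0 0.236" --pt "-1 0 0 0 0.3" --pt "-1 0 0 0 0.364" --pt "-1 0 0 0 0.428" --pt "-1 0 0 0 0.492" --pt "-1 0 0 0 0.554" --pt "-1 0 0 0 0.614" --pt "-1 0 0 0 0.672" --pt "-1 0 0 0 0.728"

```text
time_s: 25.12
position: [0.4839, -0.0652, 0.2279]
tool_rot: [0.952, 0.306, 0.0, -0.0]
wrist_force: [-0.3, 0.2, -5.0]
finger_gap: 0.016
gripper_force: 35.0
```

jog_arm --pt "-1 0 0 0 0.054" --pt "-1 0 0 0 0.108" --pt "-1 0 0 0 0.16" --pt "-1 0 0 0 0.21" --pt "-1 0 0 0 0.258" --pt "-1 0 0 0 0.302" --pt "-1 0 0 0 0.342" --pt "-1 0 0 0 0.378" --pt "-1 0 0 0 0.41" --pt "-1 0 0 0 0.436" --pt "-1 0 0 0 0.454" --pt "-1 0 0 0 0.463"

```text
time_s: 26.62
position: [0.4839, -0.0652, 0.2279]
tool_rot: [0.997, 0.08, -0.0, -0.0]
wrist_force: [0.5, 0.8, -5.2]
finger_gap: 0.0158
gripper_force: 35.0
```

jog_arm --pt "-1 0 0 0 0" --pt "-1 0 0 0 0" --pt "-1 0 0 0 0" --pt "-1 0 0 0 0" --pt "-1 0 0 0 0" --pt "-1 0 0 0 0" --pt "-1 0 0 0 0" --pt "-1 0 0 0 0" --pt "-1 0 0 0 0" --pt "-1 0 0 0 0"

```text
time_s: 27.88
position: [0.4839, -0.0652, 0.2279]
tool_rot: [0.997, 0.081, 0.0, -0.0]
wrist_force: [-0.2, 0.8, -5.1]
finger_gap: 0.0157
gripper_force: 35.0
```

```bash
python3 -c "
from h import *
need([.4839,-.0652,.228],9.28-90);tilt([.4839,-.0652])
p,d=cams.read_camera('side');cv2.imwrite('pics/s5.png',p[:,:,::-1])"
```

```text
pos [ 0.4839 -0.0652  0.2279] yaw -80.73 t 27.875 F [-0.22  0.78 -5.11] j [-0.19 -0.3   1.83  0.    1.61  1.22] z [ 0.  0. -1.]
shift mm [-0.   0.  -0.1] turn -0.0002
side 2699 tilt deg x,y [-0.22 -0.16] cone 8.6 z0 0.1204 ball [ 0.4858 -0.0648  0.1559]
top 909 tilt deg x,y [-0.42 -0.19] cone 9.8 z0 0.1191 ball [ 0.4868 -0.0619  0.1597]
```

View pics/s5.png

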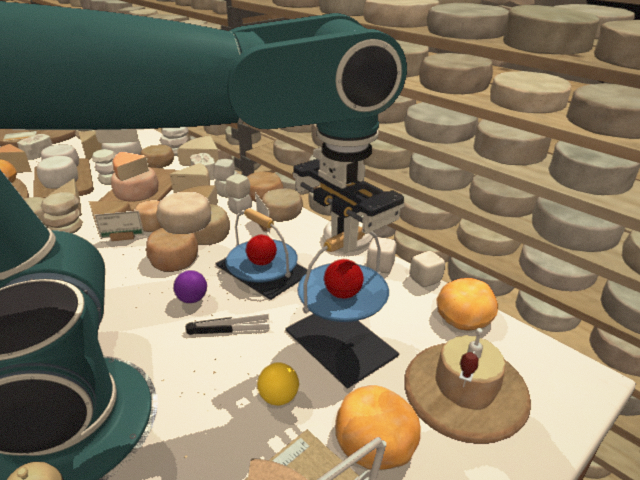

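The real cheese's dish hangs level at (343,290) above its slate at (342,340), turned 90°, with the ball centred at (344,279). The other dish and the rest of the counter look undisturbed.

```bash
python3 -c "
from workcell import r
print(r.job_done())"
```

```text
the job is handed in; nothing more can be done
None
```

The right-hand dish held the real cheese (0.526 kg against 0.327 kg for the dummy's dish, which is back on its slate as it stood); the job is handed in with the real one held 10 cm above its slate, turned a quarter turn, level and still, with the ball centred.

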